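# Hold the peristaltic pump's sprung track arm open for new tubing

### The job

New tubing is to be laid in the peristaltic pump on the bench. Unscrew the brass knurled lock nut (anticlockwise) until it has risen out of its recess and the track arm is free, then swing the arm by the black finger post at its free end towards the front of the pump, away from the rollers, against its spring until it is fully on its stop. Finish while holding it there by the post, without once letting it snap back onto the rollers, and leave the beaker, bottle, vial and timer alone.

Things in the scene. Friction and masses are not known exactly. Their poses are not given: they have to be found in the camera images.
- pump: Fixed bench pump: white housing 180 (x, depth) x 220 (y) x 94 mm high, display and knob on its front. Origin: centre of the underside; x points from front to back, y to the left seen from the front, z up. On its aluminium deck (z 94 mm) stand a six-roller rotor (40 mm behind the centre, top 120 mm over the bench) and, before it, the dark track arm lying along y, upper face at 114 mm.
- swing_pivot (a point): Vertical axis of the track arm, at the pump's left (x -15, y +85 mm from the pump's origin), at the arm's upper face (114 mm above the bench). The pivot post with the coil spring that shuts the arm stands 21 mm higher.
- track_arm (a joint): Swing of the track arm, rad: 0 shut (shoe at the rollers, arm pointing along the pump's -y), growing as its free end swings towards the pump's front (clockwise from above), 0.70 on its stop pin. The spring takes about 4 N at the finger post to start and 7.5 N at the stop, and shuts the arm if it is let go.
- finger_post: Upright black round post (a free-turning sleeve) on the arm's free end, 13 mm in diameter (17 mm at the foot), 36 mm high, rounded top; origin at the centre of its foot (the arm's upper face, 114 mm above the bench), 183 mm from swing_pivot. Nothing within 30 mm of it stands higher than the arm's upper face.
- nut_grip (a point): On the vertical axis of the brass knurled lock nut, mid grip, 126.5 mm above the bench when tight; grip 32 mm in diameter, from 12 mm below (the arm's upper face) to 12 mm above this point. 128 mm from swing_pivot, 55 mm from the post with the arm shut. The stud's small cap, up to 22 mm above this point, keeps the nut on.
- lock_nut (a joint): Turn of the nut, rad, growing anticlockwise from above (unscrewing); 0 tight, starts at 0 to 0.4, end of travel 5.5. It rises 1.27 mm per rad (8 mm a turn) and stays where left (0.05 N m of friction). Its 20 mm spigot stands 5 mm deep in a recess of the arm's C-shaped end and bars the arm; clear from about 3.9 rad on. A red dash marks its top.
- beaker: Empty clear beaker, 72 mm in diameter, 87 mm high, standing to the right of the pump; origin at the centre of its underside. Bystander.
- bottle_redcap: White bottle with a red cap, 91 mm in diameter, 199 mm high, standing to the right of the pump; origin at the centre of its underside. Bystander.
- vial_teal: Brown vial with a teal cap, 25 mm in diameter, 68 mm high, standing to the left of the pump; origin at the centre of its underside. Bystander.
- timer: Small white timer, 62 x 62 x 18 mm, lying in front of the pump to the right; origin at the centre of its underside. Bystander.

How it is judged:
By the outcome, as a careful person would: the job done as asked, in the order asked, and still so for the second after the job is handed in, while the arm keeps its last pose, push and grip.
It also fails if it takes over 58 s, if anything falls off the work surface, if the arm or the gripper's body presses on something with over 40 N, if the wrist force passes 120 N, or if a joint passes its speed limit or range.

### The arm

A 6-joint arm with a two-finger parallel gripper is mounted at the origin on a cart in front of the work surface, level with it; the furniture and walls round the work are solid. World frame = base frame: x ahead of the robot, y to its left, z up, the work surface at z = 0. Lengths are in mm, angles in rad, forces in N, time in s.
With the tool pointing down it reaches from about 350 to 725 mm from the base axis. Payload 6 kg.
Tool frame: the origin (TCP) lies between the finger pads; the fingertips stand 17 mm ahead of it and the grasp point (between the pads) lies 2 mm behind it; z points along the fingers, y is the line along which they close (so a half turn about z gives the same grasp; the last joint's range is limited). The gripper opens to 85 mm and grips with 20 to 120 N. Pads are 22 mm wide; open, the fingers measure 114 mm over their backs; the gripper's body (76 mm by 85 mm) begins 54 mm behind the grasp point. The pads swing forward as they close: fully open they stand 13 mm farther back than shut.
Start: joints at [1.537, 0.04, 0.085, 0, -1.615, -0.334], TCP at [215.711, 559.861, 248.261] pointing down, gripper open.
Joint ranges: [-2.56, 2.56], [-1.29, 2.01], [-1.08, 1.49], [-3.29, 1.98], [-2.81, -0.18], [-2.99, 2.99]. Speed limits (rad/s): [2.57, 2.57, 3.01, 3.14, 3.14, 3.14].

### API

Orientations are given as a 3x3 rotation matrix whose columns are the frame's x, y, z axes.
In Python, from station import bot, snapshot, get_calibration, finder gives the robot as it stands.
- The arm moves only by the shell command python3 -m creep 'ROWS' [FORCE]. ROWS is JSON, a list of rows, each a list of 7 numbers: the turn, a rotation vector about the tool's x, y, z in rad, then the shift along the tool's x, y, z in m, then the opening, from 0 (shut) to 1 (fully open). In form: [[ax, ay, az, x, y, z, hand], ...]. A call has 1 to 12 rows; each row is the pose to reach, as a shift and turn from the pose commanded when the call began, along the tool's axes at that moment; what a row does not reach only later rows make up. A row lasts 1/8 s, in which the tool goes at most 62.5 mm and 10.7 degrees, less where a joint would pass 70% of its speed; a pose out of reach is approached as far as the arm can. A call with a gripper value outside its range is refused whole. The fingers move at their own pace and stop on an object; FORCE is the grip in N (left out, the last holds). Time passes only in rows, so rows that repeat a pose let the fingers close. It gives the time, the measured TCP pose, the force, the opening and the grip force at its end, in the units of the state.
- bot.observe(): the state, without advancing time (a new reading comes with each control period).
- snapshot(name): name is "scene" or "side" or "wrist"; returns (picture, depth): 480x640x3 uint8, red, green, blue; 480x640 float32, mm along the optical axis (not along the pixel's ray), 0 where there is no reading.
- get_calibration(name): a dict with "camera_matrix" (3x3 intrinsics, pixels), "position" and "rotation" of the camera in the world. Camera axes: x right, y down, z forward; pixel columns grow to the right and rows downward; lengths in mm; the calibration is good to about 2 mm. A picture is of the moment at which its call begins: read the wrist's pose just before it. get_calibration takes no time and is no camera call; for the wrist camera it gives the pose at the moment of the call.
- bot.finish_job(): hands the job in; it is judged then, once.
Trained networks look in the newest picture that a camera, given by its name, has taken for a name from the list of things; names that differ only in an ending like _2 or _b are one class to them, and where a whole thing is asked for, a point or a joint stands for the part that bears it (a point fixed in the world has none). Each returns a list of dicts, best first, with "p" (0 to 1); they miss things now and then, are a little off and sometimes report something else, mostly with a low value. They report only what shows in the picture. A call takes as long as a camera call.
- finder.boxes_of(thing, camera): "at" ([column, row] as shares, 0 to 1, of the picture: columns of its width, rows of its height, amid what is visible of it).
- finder.outline_of(thing, camera): "region" (480x640 bool, what is visible of it) and "at" ([column, row] as shares, 0 to 1, of the picture: columns of its width, rows of its height, amid what is visible of it).
The state is a dict: "time_s": time; "joint_pos": joint angles; "joint_velocities": joint speeds; "effort": joint torques, N m; "ee_pos": TCP position; "orientation": TCP orientation; "ft_force": force on the tool from outside, world axes, zero at the start; "wrist_torque": the same for the moment, N m; "width": finger opening in mm; "grip_force": force on a finger pad.
Only numpy, scipy, OpenCV 4.12 (cv2) and the standard library are available. Lean on these libraries where they do the work, as an engineer would, in place of code of your own. Each camera call takes 0.05 s, during which the arm holds its last target. There are 200 camera calls.

## Working session

There is one attempt and no reset: what is moved stays moved. The work goes in short steps, Python scripts to look and compute and a shell command to move; the robot and the scene stay as the last step left them, time stands still between calls to the robot, and variables do not carry over. Pictures are saved under pics/ and viewed, at most 10 in all, crops included, and the job is handed in when it is done.

```bash
ls; mkdir -p pics; cat > h.py <<'E'
import numpy as np, cv2
from station import bot, snapshot, get_calibration, finder
def ray(cal,uv):
    K=np.array(cal["camera_matrix"]);R=np.array(cal["rotation"]);p=np.array(cal["position"])
    d=R@np.linalg.solve(K,np.array([uv[0],uv[1],1.0]));return p,d
def at_z(cal,uv,z):
    p,d=ray(cal,uv);return p+d*(z-p[2])/d[2]
def pts(cal,depth,mask):
    v,u=np.nonzero(mask&(depth>0));K=np.array(cal["camera_matrix"])
    z=depth[v,u];c=np.stack([(u-K[0,2])/K[0,0]*z,(v-K[1,2])/K[1,1]*z,z],1)
    return c@np.array(cal["rotation"]).T+np.array(cal["position"])
E
python3 - <<'E'
from h import *
print(bot.observe())
for n in ["scene","side","wrist"]:
    c=get_calibration(n);im,d=snapshot(n);cv2.imwrite(f"pics/{n}0.png",im[:,:,::-1]);print(n,np.round(c["position"]))
    for t in ["pump","finger_post","lock_nut","track_arm","beaker","bottle_redcap","vial_teal","timer"]:
        r=finder.outline_of(t,n)
        for k in r[:1]:
            P=pts(c,d,k["region"]); 
            print(t,round(k["p"],2),np.round(np.array(k["at"])*[640,480]),k["region"].sum(), np.round(np.median(P,0)) if len(P) else None, np.round(np.percentile(P,[3,97],axis=0)).tolist() if len(P) else None)
E
```

```text
pics
{'time_s': 0.0, 'joint_pos': array([ 1.53671026e+00,  4.07933610e-02,  8.38205794e-02, -4.61637523e-04,
       -1.61551552e+00, -3.33728170e-01]), 'joint_velocities': array([-1.10417568e-03,  7.25486439e-04,  3.65969395e-04, -1.09553530e-03,
        2.35620551e-04,  3.82500615e-05]), 'effort': array([-5.35390143e-05, -3.68206251e+01,  3.47418308e+01,  6.93233371e+00,
       -5.27064331e-03, -1.57740061e-07]), 'ee_pos': array([215.54476794, 559.62371248, 247.29507736]), 'orientation': array([[ 9.33122833e-01, -3.59557381e-01, -5.18569708e-04],
       [-3.59557736e-01, -9.33121336e-01, -1.67527519e-03],
       [ 1.18469103e-04,  1.74969328e-03, -9.99998462e-01]]), 'ft_force': array([ 0.0252385 , -0.4572999 ,  0.29574662]), 'wrist_torque': array([ 0.05029842,  0.04280973, -0.03253846]), 'grip_force': 0.0, 'width': 85.34155296339317}
scene [154. 737. 912.]
pump 0.67 [274. 253.] 173 [596.  21. 133.] [[587.0, 6.0, 118.0], [612.0, 28.0, 141.0]]
finger_post 0.73 [274. 252.] 184 [598.  21. 135.] [[588.0, 7.0, 119.0], [615.0, 28.0, 141.0]]
lock_nut 0.76 [275. 253.] 172 [596.  22. 134.] [[
[... 626 characters left out ...]
 134.0]]
finger_post 0.48 [352. 229.] 56 [593. -48. 135.] [[588.0, -53.0, 118.0], [598.0, -40.0, 151.0]]
lock_nut 0.53 [337. 233.] 5280 [591.   2.  93.] [[522.0, -64.0, 13.0], [694.0, 145.0, 133.0]]
track_arm 0.97 [339. 226.] 412 [599.   9. 114.] [[585.0, -54.0, 100.0], [619.0, 133.0, 142.0]]
beaker 0.8 [388. 328.] 1193 [ 507. -305.   55.] [[479.0, -334.0, 12.0], [544.0, -269.0, 87.0]]
bottle_redcap 0.83 [447. 296.] 2834 [ 627. -359.  126.] [[608.0, -383.0, 14.0], [670.0, -316.0, 201.0]]
vial_teal 0.57 [300. 186.] 146 [679. 317.  41.] [[670.0, 309.0, 8.0], [692.0, 331.0, 72.0]]
timer 0.82 [323. 340.] 576 [ 382. -226.   17.] [[353.0, -256.0, 7.0], [414.0, -194.0, 22.0]]
wrist [286. 534. 374.]
```

```bash
python3 - <<'E'
import cv2
a=cv2.imread("pics/scene0.png");b=cv2.imread("pics/side0.png")
A=cv2.resize(a[190:340,190:340],(400,400),interpolation=cv2.INTER_CUBIC);B=cv2.resize(b[160:300,270:410],(400,400),interpolation=cv2.INTER_CUBIC)
cv2.imwrite("pics/c0.png",cv2.hconcat([A,B]))
E
```

```text
(no output)
```

View pics/c0.png

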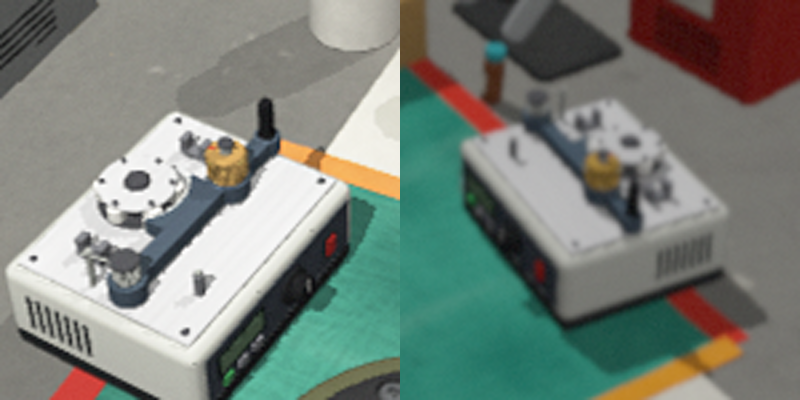

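View pics/scene0.png

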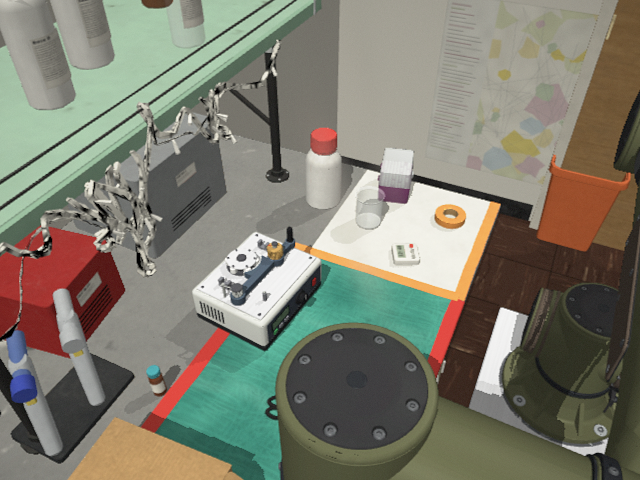

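Scene view: nut at about (275,250), post at (290,237), pivot at (237,290), and a mint shelf overhead at upper left. I'll check the shelf height and triangulate roughly.

```bash
python3 - <<'E'
from h import *
c=get_calibration("scene");im,d=snapshot("scene")
for uv in [(60,130),(200,75),(300,12),(100,175),(250,60)]:
    m=np.zeros((480,640),bool);m[uv[1]-1:uv[1]+2,uv[0]-1:uv[0]+2]=1
    print(uv,np.round(np.median(pts(c,d,m),0)))
s=get_calibration("side")
def tri(a,b):
    p,u=ray(c,a);q,v=ray(s,b);t=np.linalg.lstsq(np.stack([u,-v],1),q-p,rcond=None)[0]
    return np.round(p+u*t[0]),np.round(q+v*t[1])
print("post",tri((289.4,228.0),(351.2,218.3)),"nut",tri((274.75,245),(340.7,213.3)))
E
```

```text
(60, 130) [860. 206. 448.]
(200, 75) [770. -50. 448.]
(300, 12) [ 741. -400.  452.]
(100, 175) [741. 256. 430.]
(250, 60) [ 741. -177.  430.]
post (array([591., -36., 155.]), array([599., -37., 161.])) nut (array([600.,  12., 144.]), array([602.,  12., 146.]))
```

```bash
python3 -m creep '[[0,0,0.1,0.045,0.026,-0.001,1],[0,0,0.2,0.09,0.052,-0.002,1],[0,0,0.3,0.133,0.077,-0.004,1],[0,0,0.4,0.177,0.103,-0.005,1],[0,0,0.5,0.222,0.129,-0.006,1],[0,0,0.6,0.266,0.155,-0.007,1],[0,0,0.7,0.31,0.18,-0.008,1],[0,0,0.8,0.355,0.206,-0.009,1],[0,0,0.9,0.4,0.232,-0.01,1],[0,0,1.0,0.443,0.258,-0.011,1],[0,0,1.1,0.487,0.284,-0.012,1],[0,0,1.2,0.532,0.31,-0.013,1]]'
```

```text
time_s: 2.9
ee_pos: [601.5, 77.9, 261.5]
orientation: [[-0.0, -1.0, 0.0], [-1.0, 0.0, 0.0], [-0.0, -0.0, -1.0]]
ft_force: [0.2, 0.1, 0.4]
width: 85.1
grip_force: 0.0
```

```bash
python3 - <<'E'
from h import *
print(np.round(bot.observe()["joint_pos"],3))
c=get_calibration("wrist");im,d=snapshot("wrist");cv2.imwrite("pics/w1.png",im[:,:,::-1]);np.savez("w1.npz",d=d,K=c["camera_matrix"],R=c["rotation"],p=c["position"])
print(np.round(c["position"]),np.round(c["rotation"],2).tolist(),c["camera_matrix"])
for t in ["finger_post","lock_nut","nut_grip","track_arm","swing_pivot","pump"]:
    for k in finder.outline_of(t,"wrist")[:1]:
        P=pts(c,d,k["region"]); print(t,round(k["p"],2),np.round(np.array(k["at"])*[640,480]),k["region"].sum(),np.round(np.median(P,0)),np.round(np.percentile(P,[3,97],axis=0)).tolist())
    for k in finder.boxes_of(t,"wrist")[:1]: print(" box",round(k["p"],2),np.round(np.array(k["at"])*[640,480]))
E
```

```text
[ 0.459  0.059  0.128  0.    -1.64  -0.459]
[602.   4. 387.] [[-1.0, 0.0, 0.0], [0.0, 0.96, 0.29], [-0.0, 0.29, -0.96]] [[356.15000902   0.         322.71448992]
 [  0.         356.15000902 238.2067457 ]
 [  0.           0.           1.        ]]
finger_post 0.75 [329.  54.] 633 [598. -41. 146.] [[591.0, -48.0, 114.0], [605.0, -37.0, 150.0]]
 box 0.57 [331.  53.]
lock_nut 0.68 [330. 132.] 1463 [603.  10. 139.] [[590.0, -3.0, 114.0], [617.0, 25.0, 140.0]]
 box 0.7 [329. 130.]
nut_grip 0.58 [321. 131.] 1464 [603.  10. 139.] [[589.0, -3.0, 131.0], [617.0, 24.0, 140.0]]
 box 0.91 [325. 132.]
track_arm 0.84 [317. 189.] 5959 [608.  48. 114.] [[592.0, -45.0, 111.0], [630.0, 131.0, 148.0]]
 box 0.79 [314. 190.]
swing_pivot 0.84 [299. 170.] 55816 [620.  34.  94.] [[536.0, -51.0, 87.0], [703.0, 145.0, 138.0]]
 box 0.91 [301. 169.]
pump 0.81 [298. 168.] 55496 [620.  34.  94.] [[537.0, -50.0, 87.0], [703.0, 145.0, 138.0]]
 box 0.89 [300. 169.]
```

View pics/w1.png

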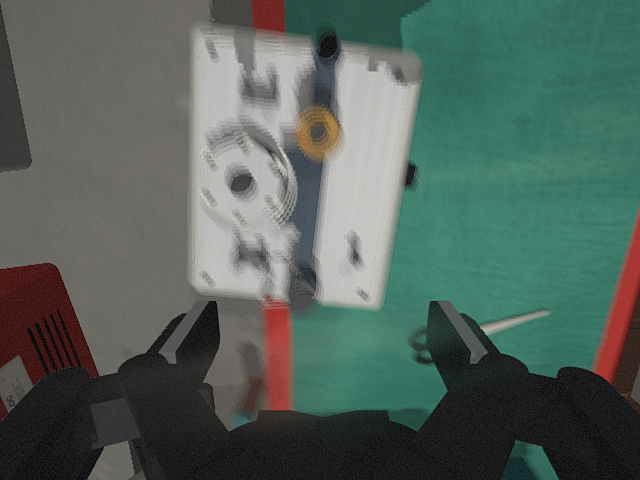

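Wrist view: nut at about (320,133), post top (328,42), pivot (303,285), rotor (242,182), and a clamp behind the nut at (262,85). I'll take a second, closer wrist position, then refine and check clearance around the nut.

```bash
python3 -m creep '[[0,0,-0.18,0.01,0,0.02,1],[0,0,-0.3,0.03,0,0.04,1],[0,0,-0.3,0.03,0,0.04,1],[0,0,-0.3,0.03,0,0.04,1]]'; python3 - <<'E'
from h import *
c2=get_calibration("wrist");im,d2=snapshot("wrist");cv2.imwrite("pics/w2.png",im[:,:,::-1])
r={t:finder.outline_of(t,"wrist") for t in ["finger_post","nut_grip","track_arm"]}
f=np.load("w1.npz");c1=dict(camera_matrix=f["K"],rotation=f["R"],position=f["p"])
full=np.ones((480,640),bool);full[300:]=0
def circ(P):
    A=np.c_[2*P[:,:2],np.ones(len(P))];s=np.linalg.lstsq(A,(P[:,:2]**2).sum(1),rcond=None)[0];return s[:2],np.sqrt(s[2]+s[:2]@s[:2])
for c,d in((c1,f["d"]),(c2,d2)):
    P=pts(c,d,full);
    N=P[(np.hypot(P[:,0]-603,P[:,1]-10.5)<22)&(P[:,2]>133)];Q=P[(np.hypot(P[:,0]-597,P[:,1]+43)<14)&(P[:,2]>125)]
    print("cam",np.round(c["position"]),"nut mean",N.mean(0).round(1),"mid",((N.min(0)+N.max(0))/2).round(1),cv2.minEnclosingCircle(N[:,:2].astype(np.float32)),"ztop",np.percentile(N[:,2],[50,99]).round(1))
    print(" post mean",Q.mean(0).round(1),cv2.minEnclosingCircle(Q[:,:2].astype(np.float32)),"ztop",np.percentile(Q[:,2],[50,99]).round(1))
    V=P[(P[:,1]>95)&(P[:,1]<160)&(P[:,2]>122)&(P[:,2]<145)&(P[:,0]>600)&(P[:,0]<645)];print(" pivot",len(V),cv2.minEnclosingCircle(V[:,:2].astype(np.float32)),V.mean(0).round(1))
    H=P[(P[:,2]>116)&(P[:,2]<160)];rel=H[:,:2]-[603,10.5];rr=np.hypot(*rel.T);a=np.degrees(np.arctan2(rel[:,1],rel[:,0]))
    for b in range(-180,180,20):
        m=(a>=b)&(a<b+20)&(rr>20)&(rr<75)
        if m.sum()>5: print("  az",b,np.percentile(rr[m],2).round(),np.percentile(H[m,2],98).round())
for t in r: print(t,[(round(k["p"],2),np.round(np.array(k["at"])*[640,480]).tolist(),np.round(np.median(pts(c2,d2,k["region"]),0)).tolist()) for k in r[t][:1]])
E
```

```text
time_s: 4.05
ee_pos: [601.0, 49.5, 222.2]
orientation: [[0.297, -0.955, 0.001], [-0.955, -0.297, -0.0], [0.0, -0.001, -1.0]]
ft_force: [-0.8, 0.4, 0.2]
width: 85.2
grip_force: 0.0
cam [602.   4. 387.] nut mean [603.1  10.7 140.2] mid [602.9  11.3 142.7] ((603.0226440429688, 11.14060115814209), 16.282682418823242) ztop [138.9 149.3]
 post mean [597.5 -42.  144.9] ((597.3020629882812, -43.44365692138672), 6.492886543273926) ztop [147.5 150.3]
 pivot 220 ((625.5438232421875, 135.6993408203125), 18.876920700073242) [616.4 129.6 130.3]
  az -120 49.0 149.0
  az -100 48.0 150.0
  az 20 61.0 120.0
  az 40 63.0 117.0
cam [623. -21. 348.] nut mean [603.5  10.1 140.1] mid [603.1  10.9 141.6] ((602.8888549804688, 11.082540512084961), 16.40835952758789) ztop [138.8 149.1]
 post mean [598.3 -42.7 145.6] ((597.3880615234375, -43.525474548339844), 6.397202014923096) ztop [147.8 150.6]
 pivot 0 ((0.0, 0.0), 0.0) [nan nan nan]
  az -120 48.0 149.0
  az -100 48.0 150.0
  az 20 60.0 120.0
  az 40 64.0 118.0
finger_post [(0.56, [378.0, 102.0], [599.0, -42.0, 146.0])]
nut_grip [(0.82, [340.0, 187.0], [605.0, 8.0, 139.0])]
track_arm [(0.61, [308.0, 236.0], [609.0, 47.0, 114.0])]<stdin>:13: RuntimeWarning: Mean of empty slice.
  ret = um.true_divide(
```

View pics/w2.png

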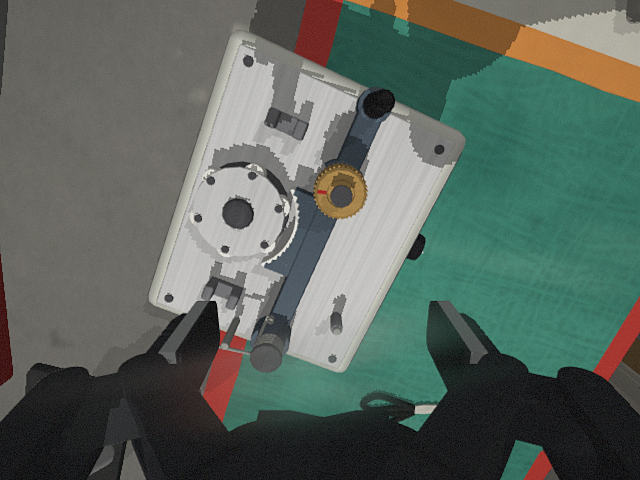

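Second view (clear): nut at (341,190) with its red dash pointing left, post top (378,102). The nut is at (603,11) with its top at 139, and the post is at (597.4,-43.5) with its top at 150. They are 54.8 mm apart, which matches. Next I pre-rotate above the nut.

```bash
python3 -m creep '[[0,0,0.18,0.004,0.001,0.002,0.55],[0,0,0.36,0.008,0.002,0.004,0.55],[0,0,0.54,0.012,0.003,0.006,0.55],[0,0,0.72,0.016,0.004,0.008,0.55],[0,0,0.9,0.02,0.005,0.01,0.55],[0,0,1.08,0.024,0.006,0.012,0.55],[0,0,1.26,0.028,0.007,0.014,0.55],[0,0,1.44,0.032,0.008,0.016,0.55],[0,0,1.62,0.036,0.009,0.018,0.55],[0,0,1.8,0.0374,0.0095,0.02,0.55],[0,0,1.98,0.0374,0.0095,0.022,0.55],[0,0,2.15,0.0374,0.0095,0.022,0.55]]' && python3 -m creep '[[0,0,0,0,0,0.02,0.55],[0,0,0,0,0,0.02,0.55]]'; python3 -c "
from h import *
s=bot.observe();print(s['joint_pos'].round(3),s['ee_pos'].round(1),s['orientation'].round(3))
M=np.array(s['orientation']);print(M.T@(np.array([603,11,134.5])-s['ee_pos']))"
```

```text
time_s: 5.75
ee_pos: [602.9, 11.1, 199.5]
orientation: [[-0.96, 0.278, 0.0], [0.278, 0.96, 0.0], [-0.0, 0.0, -1.0]]
ft_force: [0.9, -0.2, 0.4]
width: 46.9
grip_force: 0.0
time_s: 6.0
ee_pos: [601.8, 10.9, 176.5]
orientation: [[-0.963, 0.27, -0.004], [0.27, 0.963, -0.0], [0.004, -0.002, -1.0]]
ft_force: [-0.8, -0.3, 0.1]
width: 47.0
grip_force: 0.0
[ 3.500e-01  5.200e-02 -3.300e-02 -1.000e-03 -1.490e+00 -2.194e+00] [601.8  10.9 176.5] [[-0.963  0.27  -0.004]
 [ 0.27   0.963 -0.   ]
 [ 0.004 -0.002 -1.   ]]
[-1.33342403  0.46592675 41.9586899 ]
```

```bash
python3 -m creep '[[0,0,0,0,0,0.015,0.55],[0,0,0,0,0,0.03,0.55],[0,0,0,0,0,0.04,0.55],[0,0,0,0,0,0.044,0.55],[0,0,0,0,0,0.044,0.55],[0,0,0,0,0,0.044,0.55]]'
```

```text
time_s: 6.75
ee_pos: [603.2, 10.8, 136.0]
orientation: [[-0.962, 0.273, 0.001], [0.273, 0.962, 0.0], [-0.001, 0.0, -1.0]]
ft_force: [0.4, -0.0, 0.1]
width: 47.3
grip_force: 0.0
```

```bash
python3 -m creep '[[0,0,0,0,0,0.001,0.45],[0,0,0,0,0,0.001,0.3],[0,0,0,0,0,0.001,0.3],[0,0,0,0,0,0.001,0.3],[0,0,0,0,0,0.001,0.3]]' 40
```

```text
time_s: 7.38
ee_pos: [602.8, 10.0, 134.9]
orientation: [[-0.962, 0.273, 0.0], [0.273, 0.962, -0.001], [-0.0, -0.001, -1.0]]
ft_force: [-2.4, -4.7, 3.4]
width: 31.0
grip_force: 39.7
```

```bash
python3 -m creep '[[0,0,-0.1,0,-0.001,0,0.3],[0,0,-0.28,0,-0.001,-0.0003,0.3],[0,0,-0.46,0,-0.001,-0.0006,0.3],[0,0,-0.64,0,-0.001,-0.0008,0.3],[0,0,-0.82,0,-0.001,-0.001,0.3],[0,0,-1.0,0,-0.001,-0.0013,0.3],[0,0,-1.18,0,-0.001,-0.0015,0.3],[0,0,-1.36,0,-0.001,-0.0017,0.3],[0,0,-1.54,0,-0.001,-0.002,0.3],[0,0,-1.72,0,-0.001,-0.0022,0.3],[0,0,-1.9,0,-0.001,-0.0024,0.3],[0,0,-2.08,0,-0.001,-0.0026,0.3]]'
```

```text
time_s: 8.88
ee_pos: [602.5, 9.9, 137.5]
orientation: [[0.237, -0.972, 0.0], [-0.972, -0.237, -0.0], [0.0, -0.0, -1.0]]
ft_force: [-2.5, -1.9, 4.8]
width: 30.9
grip_force: 39.9
```

```bash
python3 -m creep '[[0,0,-0.18,0,0,-0.0002,0.3],[0,0,-0.36,0,0,-0.0005,0.3],[0,0,-0.54,0,0,-0.0007,0.3],[0,0,-0.72,0,0,-0.0009,0.3],[0,0,-0.9,0,0,-0.0011,0.3],[0,0,-1.08,0,0,-0.0014,0.3],[0,0,-1.26,0,0,-0.0016,0.3],[0,0,-1.44,0,0,-0.0018,0.3],[0,0,-1.62,0,0,-0.0021,0.3],[0,0,-1.8,0,0,-0.0023,0.3],[0,0,-1.98,0,0,-0.0025,0.3],[0,0,-2.12,0,0,-0.0027,0.3]]'; python3 -m creep '[[0,0,-0.18,0,0,-0.0002,0.3],[0,0,-0.36,0,0,-0.0005,0.3],[0,0,-0.5,0,0,-0.0006,0.3],[0,0,-0.5,0,0,-0.0006,0.3]]'; python3 -c "
from h import *
print(bot.observe()['joint_pos'].round(3))"
```

```text
time_s: 10.38
ee_pos: [602.8, 9.8, 140.3]
orientation: [[0.706, 0.708, 0.001], [0.708, -0.706, -0.0], [0.0, 0.001, -1.0]]
ft_force: [-2.8, -2.6, 3.3]
width: 31.1
grip_force: 39.8
time_s: 10.88
ee_pos: [602.8, 9.8, 140.8]
orientation: [[0.286, 0.958, 0.001], [0.958, -0.286, -0.0], [0.0, 0.001, -1.0]]
ft_force: [-2.3, -2.5, 4.7]
width: 30.7
grip_force: 39.9
[ 0.348  0.061 -0.089  0.    -1.42   2.503]
```

```bash
python3 -m creep '[[0,0,0,0,0,0,0.5],[0,0,0,0,0,0,0.5],[0,0,0,0,0,0,0.5],[0,0,0,0,0,-0.02,0.5],[0,0,0,0,0,-0.045,0.5],[0,0,0,0,0,-0.06,0.5]]'; python3 -m creep '[[0,0,0,-0.04,0.011,0,0.5],[0,0,0,-0.053,0.011,0,0.5],[0,0,0,-0.053,0.011,0,0.5],[0,0,0,-0.053,0.011,0,0.5]]'; python3 - <<'E'
from h import *
c2=get_calibration("wrist");im,d2=snapshot("wrist");cv2.imwrite("pics/w3.png",im[:,:,::-1])
full=np.ones((480,640),bool);full[300:]=0
for n in ("wrist","side"):
    c=get_calibration(n);im,d=(im,d2) if n=="wrist" else snapshot(n)
    P=pts(c,d,full)
    N=P[(np.hypot(P[:,0]-603,P[:,1]-10.5)<22)&(P[:,2]>133)];Q=P[(np.hypot(P[:,0]-597,P[:,1]+43)<18)&(P[:,2]>125)&(P[:,2]<155)]
    for X in(N,Q):
        if len(X):print(n,len(X),X.mean(0).round(1),cv2.minEnclosingCircle(X[:,:2].astype(np.float32)),np.percentile(X[:,2],[50,99]).round(1))
s=bot.observe();M=np.array(s['orientation']);print(s['ee_pos'],M.T@(np.array([597.4,-43.5,135])-s['ee_pos']))
E
```

```text
time_s: 11.62
ee_pos: [603.3, 9.8, 203.2]
orientation: [[0.285, 0.959, 0.003], [0.959, -0.285, 0.0], [0.001, 0.003, -1.0]]
ft_force: [0.0, -0.3, -1.3]
width: 42.8
grip_force: 0.0
time_s: 12.12
ee_pos: [598.0, -43.6, 200.2]
orientation: [[0.284, 0.959, -0.0], [0.959, -0.284, 0.0], [0.0, -0.0, -1.0]]
ft_force: [0.4, 0.2, 0.3]
width: 42.5
grip_force: 0.0
wrist 3110 [603.2  11.6 144.9] ((602.6909790039062, 10.909008026123047), 16.37687110900879) [144.7 149.3]
wrist 643 [597.9 -41.  142.7] ((597.3207397460938, -43.1021728515625), 6.411591529846191) [146.  150.1]
side 111 [595.2   3.9 199.6] ((598.4970092773438, 8.931426048278809), 19.02099609375) [145.6 593.2]
side 49 [593.1 -46.8 139.9] ((591.2255249023438, -47.11549377441406), 9.008871078491211) [141.5 152.7]
[598.09761635 -43.36719662 200.15096506] [-0.3236608  -0.62374832 65.15104554]
```

View pics/w3.png

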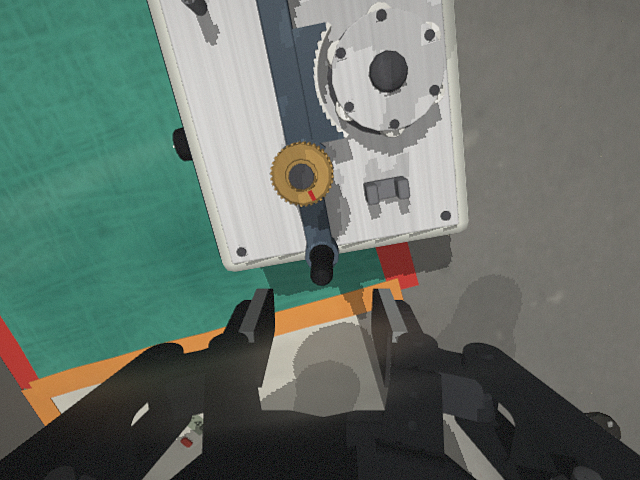

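Wrist view: the nut at (302,174) has turned (its red dash now points down) and its top has risen 5.9 mm, so it is clear at about 4.7–4.9 rad. The post at (321,265) lies centred between the fingers. I go down on the post and grip it.

```bash
python3 -m creep '[[0,0,0,0,-0.001,0.025,0.5],[0,0,0,0,-0.001,0.045,0.5],[0,0,0,0,-0.001,0.06,0.5],[0,0,0,0,-0.001,0.066,0.5],[0,0,0,0,-0.001,0.066,0.5],[0,0,0,0,-0.001,0.066,0.3],[0,0,0,0,-0.001,0.066,0.1],[0,0,0,0,-0.001,0.066,0.05],[0,0,0,0,-0.001,0.066,0.05],[0,0,0,0,-0.001,0.066,0.05]]' 50; python3 - <<'E'
from h import *
s=bot.observe();p=s['ee_pos'];M=np.array(s['orientation'])
piv=np.array([603,11])+128*np.array([5.6,54.5])/54.8;r=p[:2]-piv;print(piv,np.hypot(*r))
for a in np.arange(.05,.801,.05):
    R=np.array([[np.cos(a),np.sin(a)],[-np.sin(a),np.cos(a)]])
    d=R@r-r;print(round(a,2),(M.T@np.r_[d,0]).round(4)[:2])
E
```

```text
time_s: 13.48
ee_pos: [597.3, -43.9, 135.0]
orientation: [[0.284, 0.959, 0.001], [0.959, -0.284, -0.0], [0.0, 0.001, -1.0]]
ft_force: [-2.0, 1.4, 5.0]
width: 11.5
grip_force: 48.8
[616.08029197 138.29927007] 183.12516695795102
0.05 [-1.4633 -9.0376]
0.1 [ -2.473  -18.1371]
0.15 [ -3.0267 -27.2756]
0.2 [ -3.1229 -36.4304]
0.25 [ -2.7615 -45.5786]
0.3 [ -1.9433 -54.6972]
0.35 [ -0.6704 -63.7636]
0.4 [  1.054 -72.755]
0.45 [  3.2257 -81.6491]
0.5 [  5.8391 -90.4234]
0.55 [  8.8879 -99.0562]
0.6 [  12.3643 -107.5258]
0.65 [  16.2596 -115.8111]
0.7 [  20.5642 -123.8913]
0.75 [  25.2672 -131.7463]
0.8 [  30.357  -139.3564]
```

```bash
python3 -m creep '[[0,0,0,-0.0015,-0.009,0,0.05],[0,0,0,-0.0025,-0.0181,0,0.05],[0,0,0,-0.003,-0.0273,0,0.05],[0,0,0,-0.0031,-0.0364,0,0.05],[0,0,0,-0.0028,-0.0456,0,0.05],[0,0,0,-0.0019,-0.0547,0,0.05],[0,0,0,-0.0019,-0.0547,0,0.05]]'
```

```text
time_s: 14.35
ee_pos: [544.1, -30.0, 135.0]
orientation: [[0.284, 0.959, 0.002], [0.959, -0.284, -0.0], [0.001, 0.002, -1.0]]
ft_force: [5.4, -0.5, 6.3]
width: 11.8
grip_force: 48.9
```

```bash
python3 -m creep '[[0,0,0,0.0013,-0.0091,0,0.05],[0,0,0,0.003,-0.0181,0,0.05],[0,0,0,0.0052,-0.027,0,0.05],[0,0,0,0.0078,-0.0357,0,0.05],[0,0,0,0.0108,-0.0444,0,0.05],[0,0,0,0.0143,-0.0528,0,0.05],[0,0,0,0.0182,-0.0611,0,0.05],[0,0,0,0.0207,-0.066,0,0.05],[0,0,0,0.0207,-0.066,0,0.05]]'; python3 -m creep '[[0,0,0,0.0018,-0.0032,0,0.05],[0,0,0,0.0018,-0.0032,0,0.05]]';python3 -m creep '[[0,0,0,0.0012,-0.0020,0,0.05],[0,0,0,0.0012,-0.0020,0,0.05]]'; python3 - <<'E'
from h import *
s=bot.observe();p=s['ee_pos'];r=p[:2]-[616.08,138.3];print(np.hypot(*r),np.arctan2(-r[0],-r[1])-np.arctan2(616.08-597.3,138.3+43.9),p,s['ft_force'])
E
```

```text
time_s: 15.48
ee_pos: [487.4, 8.3, 135.1]
orientation: [[0.284, 0.959, 0.003], [0.959, -0.284, -0.001], [-0.0, 0.003, -1.0]]
ft_force: [7.7, -1.7, 4.2]
width: 11.4
grip_force: 48.9
time_s: 15.72
ee_pos: [485.0, 10.7, 135.0]
orientation: [[0.285, 0.959, 0.003], [0.959, -0.285, -0.001], [-0.0, 0.003, -1.0]]
ft_force: [8.3, -2.3, 4.1]
width: 11.6
grip_force: 49.0
time_s: 15.98
ee_pos: [484.1, 11.6, 135.1]
orientation: [[0.285, 0.958, 0.004], [0.959, -0.285, -0.003], [-0.001, 0.005, -1.0]]
ft_force: [12.4, -6.4, 2.5]
width: 11.7
grip_force: 48.8
182.9177120720937 0.7030146669811077 [484.13536229  11.613371   135.11552089] [12.38632842 -6.38089327  2.54665236]
```

```bash
python3 -m creep '[[0,0,0,0.0003,-0.0005,0,0.05],[0,0,0,0.0003,-0.0005,0,0.05],[0,0,0,0.0003,-0.0005,0,0.05],[0,0,0,0.0003,-0.0005,0,0.05]]'; python3 - <<'E'
from h import *
im,d=snapshot("wrist");cv2.imwrite("pics/w4.png",im[:,:,::-1])
E
```

```text
time_s: 16.48
ee_pos: [484.1, 11.7, 135.1]
orientation: [[0.285, 0.958, 0.005], [0.958, -0.285, -0.003], [-0.002, 0.005, -1.0]]
ft_force: [14.7, -8.5, 1.1]
width: 11.4
grip_force: 48.8
```

View pics/w4.png

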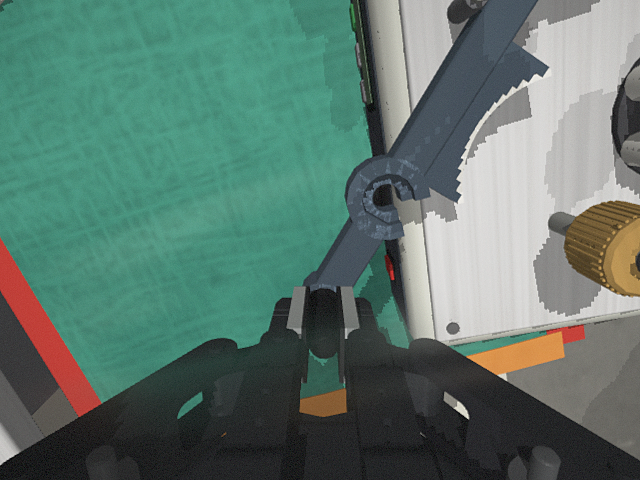

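The picture shows the arm swung out past the pump's front and resting against its stop pin at (465,8). The post is gripped at (323,320), and the nut is raised on its stud at (605,248). I'm handing in.

```bash
python3 -c "
from station import bot
print(bot.finish_job())"
```

```text
the job is handed in; nothing more can be done
None
```

The job is handed in at about 16.5 s: the lock nut is unscrewed about 4.7 rad and clear of its recess, and the track arm is held on its stop at about 0.70 rad by the finger post; it never snapped back, and the beaker, bottle, vial and timer were not touched.

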